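Lock the roller lane's end stop by feel and run a carton up to it

TASK

Slide the end stop along the roller lane towards the carton, slowly, until its drop pin finds the hidden hole in the channel floor and sinks fully home, head down on the stop's block, so that the stop is locked. Then roll the carton along the rollers until it touches the stop, keeping it on the rollers all the way, and only then lift it off and set it down upright and flat in the low wooden tray, with the pin left home. Leave the other things on the bench where they stand.

Things in the scene. Friction and masses are not known exactly. Their poses are not given: they have to be found in the camera images.
- lane: wooden roller lane fixed to the bench, 82 mm wide (x), 630 mm long (its y -300 to +330 mm); origin on the bench top, on the centre line. Two rows of free rollers either side of a 26 mm middle channel, y = -279 to +99 mm, tops 56 mm above the bench. Side rails: inner faces 33 mm off centre, tops at 64 mm. Carton at the -y end, stop at the +y end
- channel (a point): lane's centre line at y = +82 mm, on the metal channel floor, 20 mm above the bench. The floor has one through hole on the centre line, 12 mm long, hidden under the stop's foot plate: its middle lies anywhere within 33 mm of this point along the lane, always on the carton's side of the pin at the start. Beyond y = +255 mm a block, 60 mm high, closes the channel
- end_stop: steel end stop, 0.5 kg, slides along the lane's channel, held down by lips (2 to 6 N to push). Origin on the pin bore's axis, at the underside of the foot plate (40 mm wide, y = -170 to +50 mm, in the channel, 20 mm above the bench); y along the lane, +y away from the carton. Locked by the pin it has some 2 mm of play; pushing further only loads the pin
- stop_back (a point): centre of the upper back face of the stop's block, where it can be pushed: 22 mm behind the pin's axis (+y), 75 mm above the bench. Block 22 mm wide (x), y = -14 to +22 mm of the stop, top 85 mm above the bench
- stop_face (a point): centre of the stop plate's face towards the carton: 22 mm in front of the pin's axis (-y), 83 mm above the bench. Plate 56 mm wide, 8 mm thick, 61 to 105 mm above the bench
- pin: loose steel drop pin, upright in the stop's bore: shaft 10 mm across, 80 mm long, under a round head 22 mm across, 12 mm thick. Origin at its lower tip, z up. At first the tip rides on the channel floor, head 15 mm above the block; over the hole it falls 15 mm by its own weight until the head sits on the block. Slid much faster than 50 mm/s it may skip the hole
- pin_head (a point): centre of the top of the pin's head: 112 mm above the bench at the start, 97 mm when home; may be pressed lightly
- carton: plain cardboard carton, 60 mm wide (x), 90 mm long (y), 62 mm tall, 0.15 to 0.31 kg, on the rollers between the rails, length along the lane; origin at the centre of its underside, z up. Touching the stop, its origin is 67 mm in front of the stop's origin along the lane
- tray: low open wooden tray fixed to the bench on the robot's side of the lane, outside 92 x 130 mm (x, y), wall 14 mm high and 4 mm thick, inside 84 x 122 mm, inner floor 4 mm above the bench; origin at the centre of its underside; the carton goes in with its length along the tray's y.
- dropper_bottle: small white dropper bottle with a pointed cap, 37x37x120 mm; origin at the centre of its underside; loose, to be left alone
- tub_purple: squat screw-lid tub, 67 mm wide, 50 mm tall; origin at the centre of its underside; loose, to be left alone
- clock_motor_1: flat black clock movement, 56x56x33 mm, shaft up; origin at the centre of its underside; loose, to be left alone
- clock_motor_2: flat black clock movement, 56x56x33 mm, shaft up, on the far side of the lane; origin at the centre of its underside; loose, to be left alone
- bun_moss_2: cushion of moss, 46 mm wide, 27 mm tall; origin at the centre of its underside; loose, to be left alone
- bun_moss_4: cushion of moss, 39 mm wide, 24 mm tall, on the far side of the lane; origin at the centre of its underside; loose, to be left alone
- pin_jar: small jar, 50 mm wide, 62 mm tall, on the far side of the lane; origin at the centre of its underside; loose, to be left alone
Not all that is in view belongs to the job. What is meant by the tray is not red, and is the smaller of those in its own colour.

How it is judged:
By the outcome, as a careful person would: the job done as asked, in the order asked, and still so for the second after the job is handed in, with the robot touching nothing.
It also fails if it takes over 64 s, if anything falls off the work surface, if the arm or the gripper's body presses on something with over 40 N, if the wrist force passes 120 N, or if a joint passes its speed limit or range.

ROBOT

A 7-joint arm with a two-finger parallel gripper is mounted at the origin on the work surface; the furniture and walls round the work are solid. World frame = base frame: x ahead of the robot, y to its left, z up, the work surface at z = 0. Lengths are in mm, angles in rad, forces in N, time in s.
With the tool pointing down it reaches from about 400 to 875 mm from the base axis. Payload 4.4 kg.
Tool frame: the origin (TCP) lies at the very end of the fingers, on their centre line; the grasp point (between the pads) lies 19 mm behind it; y points along the fingers, x is the direction in which the jaws open and shut, and the axes are right-handed (so a half turn about y gives the same grasp; the last joint's range is limited). The gripper opens to 85 mm and grips with 20 to 120 N. Pads are 22 mm wide; open, the fingers measure 114 mm over their backs; the gripper's body (76 mm by 85 mm) begins 54 mm behind the grasp point. The pads swing forward as they close: fully open they stand 13 mm farther back than shut.
Start: joints at [-1.213, 0.628, 0.038, 1.517, -0.027, 0.996, -0.02], TCP at [267.276, 592.521, 231.313] pointing down, gripper open.
Joint ranges: [-3.06, 3.06], [-0.37, 2.12], [-1.25, 1.32], [0.18, 2.47], [-1.1, 4.24], [0.23, 1.98], [-2.94, 2.94]. Speed limits (rad/s): [2.57, 2.57, 3.14, 3.14, 3.14, 3.14, 3.14].

INTERFACE

Orientations are given as [roll, pitch, yaw] about the fixed x, y, z axes, in that order (R = Rz(yaw) Ry(pitch) Rx(roll)).
In Python, from cell import ctrl, get_image, nets gives the robot as it stands. The module is installed in compiled form; this text tells all that it offers.
- The arm moves only by the tool step_arm, never from a script. Its argument "moves" is text: rows parted by semicolons, each of 7 numbers parted by spaces: the shift along the tool's x, y, z normalised to -1 to 1, where 1 is 0.05 m, then the turn, a rotation vector about the tool's x, y, z normalised to -1 to 1, where 1 is 0.12 rad, then the opening, from 0 (shut) to 1 (fully open). A call has 1 to 20 rows; each row shifts and turns the commanded pose from where the row before left it, along the tool's axes as they then stand; what a row does not reach is not made up. A row lasts 1/10 s, in which the tool goes at most 50 mm and 8.59 degrees, less where a joint would pass 70% of its speed; a pose out of reach is approached as far as the arm can. A call with a number of a shift or a turn outside -1 to 1 is refused whole. A call with a gripper value outside its range is refused whole. The fingers move at their own pace and stop on an object; the grip force is fixed at half the most. Time passes only in rows, so rows that do not move let the fingers close. It gives the time, the measured TCP pose, the force and the opening at its end, in the units of the state.
- ctrl.read_state(): the state, without advancing time (a new reading comes with each control period).
- get_image(name): name is "scene" or "top" or "wrist"; returns a dict with "color" (384x512x3 uint8, blue, green, red), "vertical_fov" (degrees; the focal length in pixels is half the picture's height over the tangent of half this angle, whatever the lens; pixels are square), "cx", "cy" (the principal point, pixels), "k1" (the pictures are not rectified: a ray, as slopes to the right and down, at radius r is drawn at 1 + k1 r^2 times it, then the intrinsics apply), "R" (3x3) and "t" (3): a world point X has camera coordinates R X + t; the wrist camera has in their place "T_tool_cam" (4x4, takes a point from camera to tool coordinates, whose origin is the TCP and whose axes are the tool frame's). Camera axes: x right, y down, z forward; pixel columns grow to the right and rows downward; lengths in mm; the calibration is good to about 2 mm. A picture is of the moment at which its call begins: read the wrist's pose just before it. There is no depth.
- ctrl.finish_job(): hands the job in, once; it reports no verdict.
Trained networks look in a picture, given as the dict that the camera call returned (one of the last four; its "shot" number tells which), for a name from the list of things; names that differ only in an ending like _2 or _b are one class to them, and where a whole thing is asked for, a point or a joint stands for the part that bears it (a point fixed in the world has none). Each returns a list of dicts, best first, with "conf" (0 to 1); they miss things now and then, are a little off and sometimes report something else, mostly with a low value. They report only what shows in the picture. A call takes as long as a camera call. They do not tell look-alikes from the thing itself.
- nets.find_in(picture, target): "position" ([x, y, z] in mm, in world coordinates, good to about 4 mm: the middle of the surface that is visible of it).
- nets.cut_out(picture, target): "pixels" (384x512 bool, what is visible of it).
- nets.place_of(picture, target): "position" ([x, y, z] in mm, in world coordinates, good to about 4 mm: a listed point, or the origin of a listed thing).
The state is a dict: "clock": time; "qpos": joint angles; "qd": joint speeds; "tau": joint torques, N m; "eef_pos": TCP position; "tool_rot": TCP orientation; "force": force on the tool from outside, world axes, zero at the start; "torque": the same for the moment, N m; "width": finger opening in mm.
Only numpy, scipy, OpenCV 4.12 (cv2) and the standard library are available. Lean on these libraries where they do the work, as an engineer would, in place of code of your own. Each camera call takes 0.05 s, during which the arm holds its last target.

## Working session

There is one attempt and no reset: what is moved stays moved. The work goes in short steps, Python scripts to look and compute and a tool call to move; the robot and the scene stay as the last step left them, time stands still between calls to the robot, and variables do not carry over. Pictures are saved under pics/ and viewed, and the job is handed in when it is done.

Besides the shell and the picture viewer there is one more tool, called after "Request:" in YAML: its name, and indented under it one key for each argument. step_arm: Moves the arm, as the interface text tells. Scaled input: -1 to 1 covers 0.05 m each way for a shift and 0.12 rad each way for a turn. Its arguments: {"type":"object","properties":{"moves":{"type":"string"}},"required":["moves"]}

```bash
mkdir -p pics; cat > h.py <<'E'
from cell import ctrl,get_image,nets
import numpy as np,cv2
def save(n,tag):
    im=get_image(n); cv2.imwrite(f'pics/{tag}.png',im['color']); return im
def proj(im,X):
    c=np.array(im['R'])@np.array(X,float)+np.array(im['t']).ravel()
    u,v=c[0]/c[2],c[1]/c[2]; k=1+im['k1']*(u*u+v*v)
    f=192/np.tan(np.radians(im['vertical_fov'])/2)
    return f*u*k+im['cx'],f*v*k+im['cy']
def ray(im,p):
    f=192/np.tan(np.radians(im['vertical_fov'])/2)
    d=np.array([(p[0]-im['cx'])/f,(p[1]-im['cy'])/f]); s=d.copy()
    for _ in range(20): s=d/(1+im['k1']*(s@s))
    R=np.array(im['R']);t=np.array(im['t']).ravel()
    return -R.T@t, R.T@np.array([s[0],s[1],1])
def atz(im,p,z):
    o,d=ray(im,p); return o+d*(z-o[2])/d[2]
E
python3 - <<'E'
from h import *
s=ctrl.read_state(); print({k:np.round(v,3).tolist() for k,v in s.items()})
for n in ('scene','top'):
    im=save(n,n+'0'); print(n,im['vertical_fov'],im['k1'],np.round(-np.array(im['R']).T@np.array(im['t']).ravel()))
    for t in ['lane','channel','end_stop','stop_back','stop_face','pin','pin_head','carton','tray','dropper_bottle','tub_purple','clock_motor_1','bun_moss_2','pin_jar']:
        print(t,[(np.round(d['position']).tolist(),round(d['conf'],2)) for d in nets.place_of(im,t)][:4])
E
```

```text
{'clock': 0.0, 'qpos': [-1.213, 0.629, 0.038, 1.518, -0.027, 0.996, -0.02], 'qd': [0.001, 0.0, 0.001, 0.0, 0.001, -0.001, 0.0], 'tau': [0.001, -56.34, 1.227, -19.344, 0.011, 0.011, 0.0], 'eef_pos': [267.013, 591.929, 230.393], 'tool_rot': [-1.571, 0.002, 1.147], 'force': [0.086, -0.378, 0.445], 'torque': [-0.002, 0.009, 0.011], 'width': 85.694}
scene 51.05632288115478 -0.042607006689655266 [-405. -716.  929.]
lane [([568.0, 51.0, -2.0], 0.77)]
channel [([571.0, 133.0, 22.0], 0.95), ([453.0, -20.0, -0.0], 0.57)]
end_stop [([580.0, 241.0, 17.0], 0.45)]
stop_back [([583.0, 268.0, 72.0], 0.7)]
stop_face [([581.0, 217.0, 84.0], 0.62)]
pin [([581.0, 218.0, 83.0], 0.53)]
pin_head [([582.0, 238.0, 107.0], 0.58)]
carton [([562.0, -54.0, 52.0], 0.61)]
tray [([316.0, 157.0, 1.0], 0.96), ([454.0, -18.0, -1.0], 0.66), ([176.0, -300.0, -4.0], 0.63)]
dropper_bottle [([454.0, -163.0, 2.0], 0.75), ([333.0, 319.0, -0.0], 0.48)]
tub_purple [([474.0, 274.0, -3.0], 0.7)]
clock_motor_1 [([332.0, 319.0, 0.0], 0.56)]
bun_moss_2 [([336.0, -318.0, 1.0], 0.53)]
pin_jar [([646.0, 161.0, -2.0], 0.67)]
top 48.811
[... 326 characters left out ...]
ce [([578.0, 217.0, 80.0], 0.87), ([459.0, -160.0, -0.0], 0.68)]
pin [([581.0, 245.0, 18.0], 0.46), ([577.0, 214.0, 80.0], 0.38)]
pin_head []
carton [([338.0, -318.0, -4.0], 0.59), ([563.0, -48.0, 55.0], 0.55), ([459.0, -162.0, -0.0], 0.31)]
tray [([460.0, -161.0, -1.0], 0.67), ([178.0, -304.0, -0.0], 0.62), ([450.0, -19.0, -4.0], 0.6), ([319.0, 155.0, -6.0], 0.56)]
dropper_bottle [([459.0, -161.0, -2.0], 0.7), ([582.0, 242.0, 18.0], 0.57), ([578.0, 238.0, 115.0], 0.23)]
tub_purple [([474.0, 278.0, 1.0], 0.79)]
clock_motor_1 [([332.0, 318.0, 1.0], 0.74), ([634.0, -116.0, 2.0], 0.66)]
bun_moss_2 [([639.0, 36.0, 3.0], 0.62), ([341.0, -314.0, -2.0], 0.61)]
pin_jar [([647.0, 158.0, -2.0], 0.54)]
```

View pics/scene0.png

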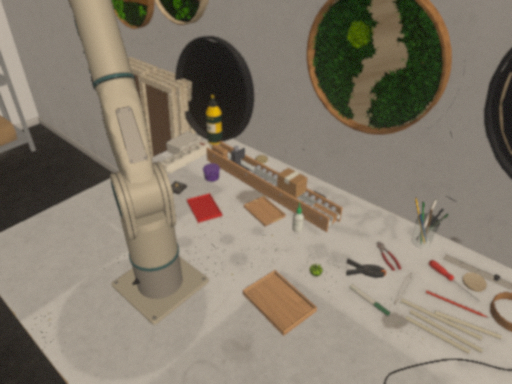

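View pics/top0.png

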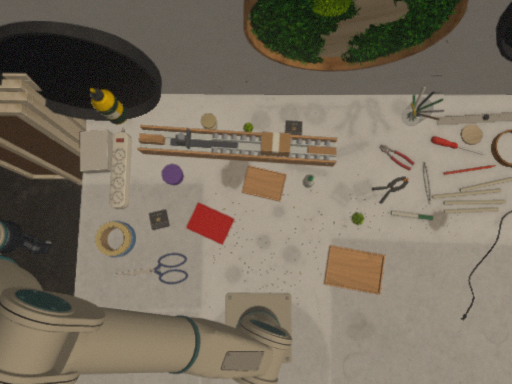

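The small wooden tray is at top pixel (264,183). The red tray (210,223) and the larger wooden tray (354,270) are decoys. The stop is at about pixel (187,139) and the carton at (276,144). Next I'll refine the lane line and check what stands near my approach path.

```bash
cat >> h.py <<'E'
def plan(tp,tyaw=None,per=1.0,st=None):
    """prints total tool-frame shift (units of .05) for present yaw and turn about tool y"""
    s=ctrl.read_state(); p=np.array(s['eef_pos']); y=s['tool_rot'][2]
    from scipy.spatial.transform import Rotation as Ro
    R=Ro.from_euler('xyz',s['tool_rot']).as_matrix()
    d=R.T@(np.array(tp)-p)/50
    print('at',np.round(p,1),'rot',np.round(s['tool_rot'],3),'shift units tool',np.round(d,2), 'turn y units',None if tyaw is None else round(-(tyaw-y)/.12,2), 'rotvec fix', None if tyaw is None else np.round((Ro.from_matrix(R).inv()*Ro.from_euler('xyz',[-np.pi/2,0,tyaw])).as_rotvec()/.12,2))
E
python3 - <<'E'
from h import *
im=get_image('top')
for n,p,z in [('railTL',(141,127),64),('railTR',(336,138),64),('railBL',(139,152),64),('railBR',(335,163),64),('bottlebase',(118,117),0),('bottletop',(98,96),200),('shelfcorner',(80,185),0),('shelfc_hi',(75,200),100),('plate end',(239,145),27)]:
    print(n,np.round(atz(im,p,z)))
m=nets.cut_out(im,'tray'); 
for r in m[:4]:
    ys,xs=np.nonzero(r['pixels']); c=cv2.minAreaRect(np.stack([xs,ys],1).astype(np.float32)); b=cv2.boxPoints(c)
    print('tray',round(r['conf'],2),[np.round(atz(im,q,14)[:2]).tolist() for q in b])
m=nets.cut_out(im,'carton')
for r in m[:3]:
    ys,xs=np.nonzero(r['pixels']); c=cv2.minAreaRect(np.stack([xs,ys],1).astype(np.float32)); b=cv2.boxPoints(c)
    print('carton',round(r['conf'],2),[np.round(atz(im,q,118)[:2]).tolist() for q in b])
plan([267,300,230],-.062)
big=cv2.resize(im['color'][110:210,130:345],None,fx=3.7,fy=3.7,interpolation=cv2.INTER_CUBIC); cv2.imwrite('pics/topz.png',big)
E
```

```text
railTL [622. 377.  64.]
railTR [ 589. -242.   64.]
railBL [541. 380.  64.]
railBR [ 508. -238.   64.]
bottlebase [674. 474.   0.]
bottletop [673. 465. 200.]
shelfcorner [444. 585.   0.]
shelfc_hi [383. 554. 100.]
plate end [574.  67.  27.]
tray 0.9 [[420.0, 60.0], [513.0, 39.0], [483.0, -87.0], [391.0, -65.0]]
tray 0.87 [[131.0, -198.0], [256.0, -223.0], [226.0, -403.0], [102.0, -376.0]]
tray 0.77 [[306.0, 237.0], [392.0, 201.0], [338.0, 79.0], [253.0, 116.0]]
tray 0.47 [[482.0, -139.0], [482.0, -178.0], [439.0, -177.0], [439.0, -138.0]]
carton 0.78 [[593.0, 2.0], [593.0, -93.0], [521.0, -92.0], [521.0, 1.0]]
carton 0.64 [[597.0, 270.0], [598.0, 75.0], [548.0, 74.0], [547.0, 268.0]]
at [267.3 592.5 231.3] rot [-1.571 -0.     1.147] shift units tool [-5.34  0.03 -2.4 ] turn y units 10.08 rotvec fix [-0.   10.08 -0.  ]
```

View pics/topz.png

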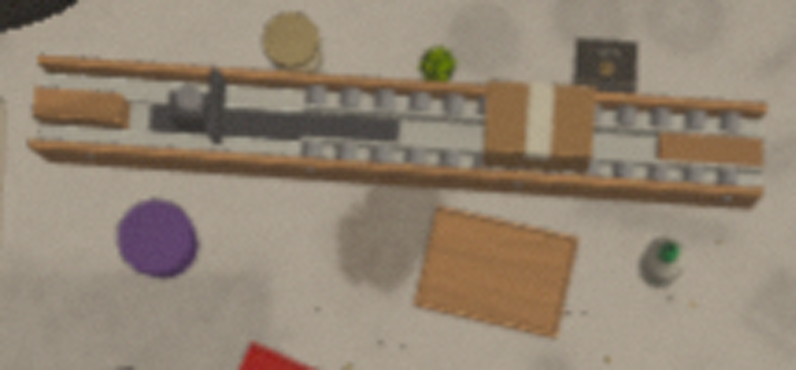

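```bash
python3 - <<'E'
from h import *
plan([330,330,230],-.055)
E
```

```text
at [267.3 592.5 231.3] rot [-1.571 -0.     1.147] shift units tool [-4.27  0.03 -3.3 ] turn y units 10.02 rotvec fix [-0.   10.02 -0.  ]
```

Request:
step_arm:
  moves: "-0.71 0 -0.55 0 0 0 0; -0.71 0 -0.55 0 0 0 0; -0.71 0 -0.55 0 0 0 0; -0.71 0 -0.55 0 0 0 0; -0.71 0 -0.55 0 0 0 0; -0.71 0 -0.55 0 0 0 0; 0 0 0 0 1 0 0; 0 0 0 0 1 0 0; 0 0 0 0 1 0 0; 0 0 0 0 1 0 0; 0 0 0 0 1 0 0; 0 0 0 0 1 0 0; 0 0 0 0 1 0 0; 0 0 0 0 1 0 0; 0 0 0 0 1 0 0; 0 0 0 0 1 0 0"

```text
clock: 3.25
eef_pos: [330.1, 330.6, 231.5]
tool_rot: [-1.57, -0.0, -0.058]
force: [-0.5, 0.3, -0.2]
width: 0.0
```

```bash
python3 - <<'E'
from h import *
plan([584,320,230],-.055)
E
```

```text
at [330.1 330.6 231.5] rot [-1.57  -0.    -0.058] shift units tool [5.08 0.03 0.08] turn y units -0.02 rotvec fix [-0.   -0.02  0.  ]
```

Request:
step_arm:
  moves: "0.85 0 0 0 0 0 0; 0.85 0 0 0 0 0 0; 0.85 0 0 0 0 0 0; 0.85 0 0 0 0 0 0; 0.85 0 0 0 0 0 0; 0.83 0 0 0 0 0 0; 0 0 0 0 0 0 0"

```text
clock: 3.95
eef_pos: [589.6, 314.2, 230.8]
tool_rot: [-1.572, -0.005, -0.058]
force: [0.0, -1.0, 0.3]
width: 0.0
```

```bash
cat >> h.py <<'E'
def wrist(tag):
    from scipy.spatial.transform import Rotation as Ro
    s=ctrl.read_state(); im=get_image('wrist')
    T=np.eye(4);T[:3,:3]=Ro.from_euler('xyz',s['tool_rot']).as_matrix();T[:3,3]=s['eef_pos']
    C=np.linalg.inv(T@np.array(im['T_tool_cam'])); g=dict(im); g['R']=C[:3,:3];g['t']=C[:3,3]
    cv2.imwrite(f'pics/{tag}.png',im['color']); return im,g
E
python3 - <<'E'
from h import *
im,g=wrist('w1')
print('cam',np.round(-g['R'].T@g['t']))
for t in ['end_stop','stop_back','stop_face','pin_head','channel','lane']:
    print(t,[(np.round(d['position']).tolist(),round(d['conf'],2)) for d in nets.place_of(im,t)][:3])
s=ctrl.read_state(); print(s['eef_pos'],s['force'],s['clock'])
E
```

```text
cam [594. 395. 373.]
end_stop [([584.0, 239.0, 19.0], 0.75)]
stop_back [([583.0, 261.0, 74.0], 0.56)]
stop_face []
pin_head []
channel []
lane []
[582.5216901  317.88693756 231.62899741] [-0.39401543 -0.01298538  0.76228655] 4.3
```

View pics/w1.png

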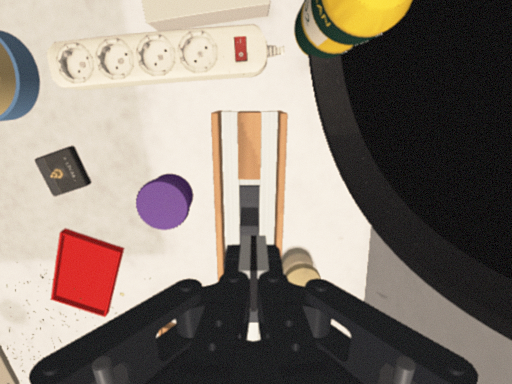

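```bash
python3 - <<'E'
from h import *
im,g=wrist('w2')
for p,z in [((211,113),64),((288,113),64),((216,230),64),((286,230),64),((250,185),25),((243,237),85),((267,237),85),((241,112),60),((262,112),60)]: print(p,np.round(atz(g,p,z),1))
plan([581,318,71],-.055)
cv2.imwrite('pics/w2z.png',cv2.resize(im['color'][100:270,190:310],None,fx=3.5,fy=3.5,interpolation=cv2.INTER_CUBIC))
E
```

```text
(211, 113) [541.7 388.1  64. ]
(288, 113) [623.2 383.9  64. ]
(216, 230) [534.6 252.   64. ]
(286, 230) [619.  247.7  64. ]
(250, 185) [577.7 294.9  25. ]
(243, 237) [568.  251.7  85. ]
(267, 237) [595.2 250.3  85. ]
(241, 112) [573.4 387.3  60. ]
(262, 112) [595.9 386.1  60. ]
at [582.7 317.8 231.7] rot [-1.57   0.    -0.052] shift units tool [-0.03  3.21 -0.  ] turn y units 0.03 rotvec fix [-0.01  0.03 -0.  ]
```

View pics/w2z.png

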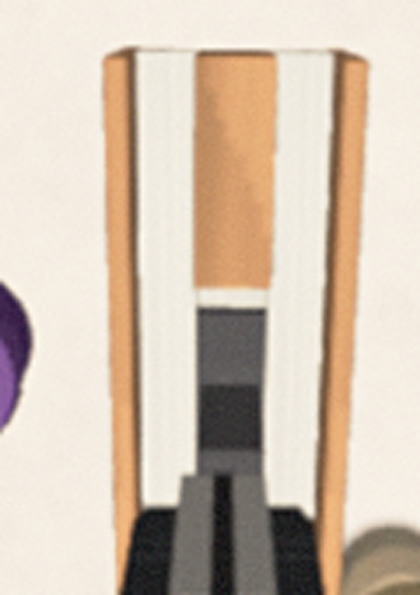

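Request:
step_arm:
  moves: "-0.07 0.7 0 0 0 0 0; 0 0.8 0 0 0 0 0; 0 0.8 0 0 0 0 0; 0 0.6 0 0 0 0 0; 0 0.31 -0.3 0 0 0 0; 0 0 -0.2 0 0 0 0; 0 0 0 0 0 0 0; 0 0 0 0 0 0 0"

```text
clock: 5.15
eef_pos: [580.1, 292.9, 72.6]
tool_rot: [-1.569, -0.003, -0.053]
force: [-0.0, -0.7, -0.2]
width: 0.2
```

```bash
python3 - <<'E'
from h import *
im,g=wrist('w3'); save('scene','s3')
s=ctrl.read_state(); print(s['eef_pos'],s['force'],s['clock'])
E
```

```text
[579.7552166  293.68592492  72.40658193] [ 0.09013212 -0.23311683 -0.27537997] 5.25
```

View pics/w3.png

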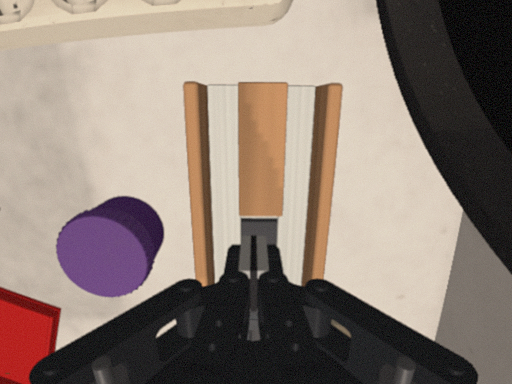

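View pics/s3.png

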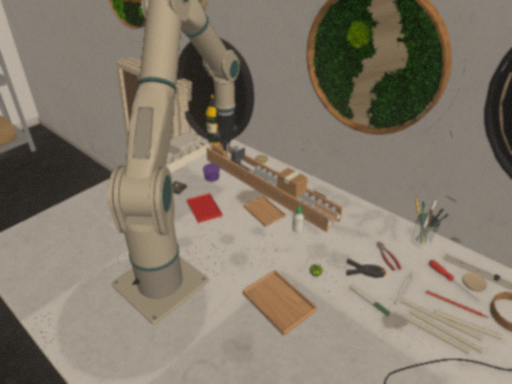

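Request:
step_arm:
  moves: "0.03 0 -0.07 0 0 0 0; 0 0 -0.07 0 0 0 0; 0 0 -0.07 0 0 0 0; 0 0 -0.07 0 0 0 0; 0 0 -0.05 0 0 0 0; 0 0 -0.05 0 0 0 0; 0 0 -0.05 0 0 0 0; 0 0 -0.05 0 0 0 0; 0 0 -0.06 0 0 0 0; 0 0 -0.06 0 0 0 0; 0 0 -0.06 0 0 0 0; 0 0 -0.06 0 0 0 0; 0 0 -0.06 0 0 0 0; 0 0 -0.06 0 0 0 0; 0 0 -0.06 0 0 0 0; 0 0 -0.06 0 0 0 0"

```text
clock: 6.85
eef_pos: [577.8, 243.9, 70.8]
tool_rot: [-1.571, 0.0, -0.053]
force: [0.1, 1.7, -1.4]
width: -0.1
```

```bash
python3 - <<'E'
from h import *
im,g=wrist('w4'); im=save('top','t4')
cv2.imwrite('pics/t4z.png',cv2.resize(im['color'][110:210,130:345],None,fx=3.7,fy=3.7,interpolation=cv2.INTER_CUBIC))
for t in ['end_stop','stop_face','pin_head','carton']:
    print(t,[(np.round(d['position']).tolist(),round(d['conf'],2)) for d in nets.place_of(im,t)][:3])
s=ctrl.read_state(); print(s['eef_pos'],s['force'],s['clock'])
E
```

```text
end_stop []
stop_face [([575.0, 186.0, 81.0], 0.69)]
pin_head [([576.0, 208.0, 114.0], 0.44)]
carton [([561.0, -50.0, 58.0], 0.75), ([633.0, -113.0, 0.0], 0.64)]
[578.0009422  243.34874991  70.81140195] [-0.2700685  -0.50657752  0.67449171] 7.15
```

View pics/t4z.png

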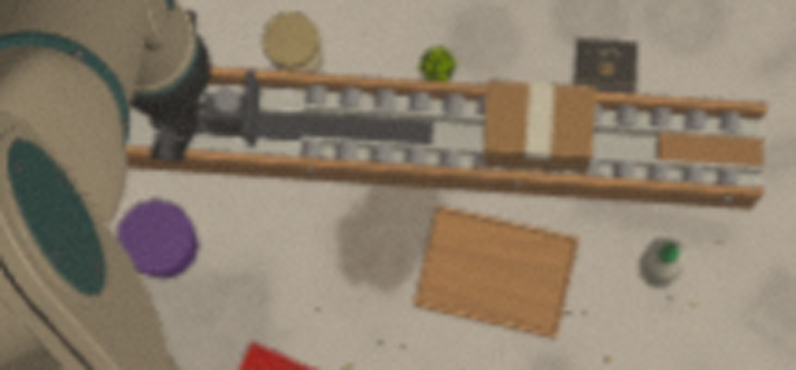

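Request:
step_arm:
  moves: "0 0 -0.06 0 0 0 0; 0 0 -0.06 0 0 0 0; 0 0 -0.06 0 0 0 0; 0 0 -0.06 0 0 0 0; 0 0 -0.06 0 0 0 0; 0 0 -0.06 0 0 0 0; 0 0 -0.06 0 0 0 0; 0 0 -0.06 0 0 0 0; 0 0 -0.05 0 0 0 0; 0 0 -0.04 0 0 0 0; 0 0 -0.04 0 0 0 0"

```text
clock: 8.25
eef_pos: [576.2, 213.8, 70.8]
tool_rot: [-1.571, 0.0, -0.053]
force: [0.4, 2.7, 0.2]
width: 0.2
```

Request:
step_arm:
  moves: "0 0 -0.04 0 0 0 0; 0 0 -0.04 0 0 0 0; 0 0 -0.04 0 0 0 0; 0 0 -0.04 0 0 0 0; 0 0 -0.04 0 0 0 0"

```text
clock: 8.75
eef_pos: [575.7, 203.7, 70.8]
tool_rot: [-1.571, 0.0, -0.053]
force: [0.4, 3.8, 0.4]
width: -0.3
```

Request:
step_arm:
  moves: "0 0 -0.04 0 0 0 0; 0 0 -0.04 0 0 0 0; 0 0 -0.04 0 0 0 0; 0 0 -0.04 0 0 0 0; 0 0 -0.04 0 0 0 0"

```text
clock: 9.25
eef_pos: [575.2, 193.7, 70.8]
tool_rot: [-1.571, -0.0, -0.053]
force: [-0.4, 3.0, 0.1]
width: 0.1
```

Request:
step_arm:
  moves: "0 0 -0.04 0 0 0 0; 0 0 -0.04 0 0 0 0; 0 0 -0.04 0 0 0 0; 0 0 -0.04 0 0 0 0; 0 0 -0.04 0 0 0 0"

```text
clock: 9.75
eef_pos: [574.6, 183.7, 70.8]
tool_rot: [-1.571, 0.0, -0.053]
force: [1.0, 3.6, 0.5]
width: 0.1
```

Request:
step_arm:
  moves: "0 0 -0.04 0 0 0 0; 0 0 -0.04 0 0 0 0; 0 0 -0.04 0 0 0 0; 0 0 -0.04 0 0 0 0"

```text
clock: 10.15
eef_pos: [574.2, 175.7, 70.8]
tool_rot: [-1.571, 0.0, -0.053]
force: [0.7, 2.7, 0.3]
width: -0.1
```

Request:
step_arm:
  moves: "0 0 -0.04 0 0 0 0; 0 0 -0.04 0 0 0 0; 0 0 -0.04 0 0 0 0; 0 0 -0.04 0 0 0 0"

```text
clock: 10.55
eef_pos: [573.8, 167.7, 70.8]
tool_rot: [-1.571, 0.0, -0.053]
force: [-0.4, 4.5, 0.0]
width: 0.3
```

```bash
python3 - <<'E'
from h import *
im=save('scene','s5'); 
for t in ['end_stop','stop_face','pin_head','carton']:
    print(t,[(np.round(d['position']).tolist(),round(d['conf'],2)) for d in nets.place_of(im,t)][:3])
cv2.imwrite('pics/s5z.png',cv2.resize(im['color'][130:240,190:350],None,fx=5,fy=5,interpolation=cv2.INTER_CUBIC))
s=ctrl.read_state(); print(s['eef_pos'],s['force'],s['clock'])
E
```

```text
end_stop [([576.0, 135.0, 19.0], 0.59)]
stop_face [([454.0, -18.0, -0.0], 0.33)]
pin_head [([580.0, 133.0, 107.0], 0.61)]
carton [([562.0, -51.0, 53.0], 0.77), ([475.0, 277.0, 3.0], 0.28)]
[573.72206403 167.14016135  70.7614072 ] [-0.97118975  0.43021745  0.58347672] 10.8
```

View pics/s5z.png

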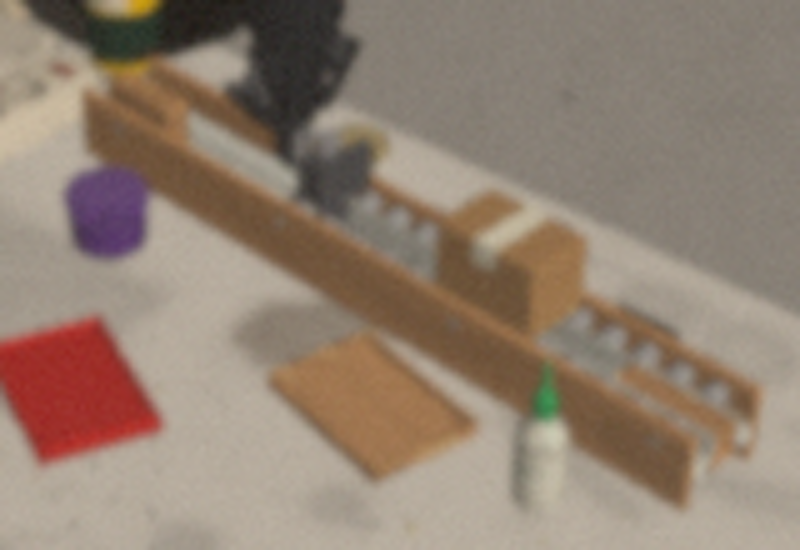

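Request:
step_arm:
  moves: "0 0 -0.04 0 0 0 0; 0 0 -0.04 0 0 0 0; 0 0 -0.04 0 0 0 0; 0 0 -0.04 0 0 0 0"

```text
clock: 11.2
eef_pos: [573.3, 159.9, 70.8]
tool_rot: [-1.571, 0.0, -0.053]
force: [0.2, 3.6, 0.3]
width: 0.2
```

Request:
step_arm:
  moves: "0 0 -0.04 0 0 0 0; 0 0 -0.04 0 0 0 0; 0 0 -0.04 0 0 0 0; 0 0 -0.04 0 0 0 0"

```text
clock: 11.6
eef_pos: [572.9, 151.7, 70.8]
tool_rot: [-1.571, 0.0, -0.053]
force: [-0.0, 3.4, 0.5]
width: 0.5
```

Request:
step_arm:
  moves: "0 0 -0.04 0 0 0 0; 0 0 -0.04 0 0 0 0; 0 0 -0.04 0 0 0 0; 0 0 -0.04 0 0 0 0"

```text
clock: 12.0
eef_pos: [572.6, 145.2, 70.8]
tool_rot: [-1.569, -0.0, -0.053]
force: [0.4, 9.2, -0.6]
width: 0.1
```

Request:
step_arm:
  moves: "0 0 -0.04 0 0 0 0; 0 0 -0.04 0 0 0 0; 0 0 -0.04 0 0 0 0"

```text
clock: 12.3
eef_pos: [572.5, 144.7, 71.0]
tool_rot: [-1.563, -0.001, -0.049]
force: [0.8, 18.0, -0.9]
width: 0.1
```

The push force rose to 18 N and motion stopped at TCP y≈145, so the stop is probably locked. I'll back off and check the pin.

Request:
step_arm:
  moves: "0 0 0.3 0 0 0 0; 0 0 0.5 0 0 0 0; 0 0 0.6 0 0 0 0; 0 -0.6 0.2 0 0 0 0; 0 -0.9 0 0 0 0 0; 0 -0.9 0 0 0 0 0; 0 0 0 0 0 0 0"

```text
clock: 13.0
eef_pos: [580.8, 217.0, 196.9]
tool_rot: [-1.569, -0.011, -0.054]
force: [0.1, 0.1, 0.6]
width: -0.1
```

```bash
python3 - <<'E'
from h import *
im=save('scene','s6'); 
for t in ['end_stop','stop_face','pin_head','carton']:
    print(t,[(np.round(d['position']).tolist(),round(d['conf'],2)) for d in nets.place_of(im,t)][:3])
cv2.imwrite('pics/s6z.png',cv2.resize(im['color'][130:240,190:350],None,fx=5,fy=5,interpolation=cv2.INTER_CUBIC))
im=save('top','t6')
for t in ['end_stop','stop_face','pin_head','carton']:
    print(t,[(np.round(d['position']).tolist(),round(d['conf'],2)) for d in nets.place_of(im,t)][:3])
w,g=wrist('w6')
for t in ['pin_head','stop_face']:
    print(t,[(np.round(d['position']).tolist(),round(d['conf'],2)) for d in nets.place_of(w,t)][:3])
s=ctrl.read_state(); print(s['eef_pos'],s['force'],s['clock'])
E
```

```text
end_stop [([575.0, 114.0, 23.0], 0.59)]
stop_face [([575.0, 91.0, 85.0], 0.75)]
pin_head [([574.0, 90.0, 83.0], 0.25)]
carton [([565.0, -49.0, 54.0], 0.86)]
end_stop [([574.0, 113.0, 17.0], 0.88)]
stop_face [([572.0, 89.0, 79.0], 0.73), ([572.0, 134.0, 77.0], 0.17)]
pin_head [([573.0, 111.0, 103.0], 0.63), ([569.0, 89.0, 80.0], 0.33)]
carton [([560.0, -48.0, 53.0], 0.55)]
pin_head []
stop_face [([572.0, 90.0, 83.0], 0.75)]
[576.37769262 217.67857034 190.47663079] [-0.85510615 -0.16866513  0.24555792] 13.65
```

View pics/s6z.png

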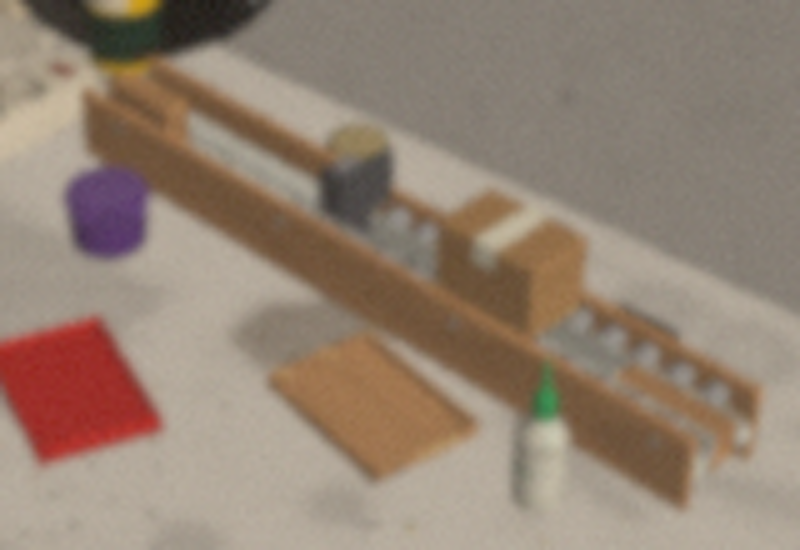

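View pics/w6.png

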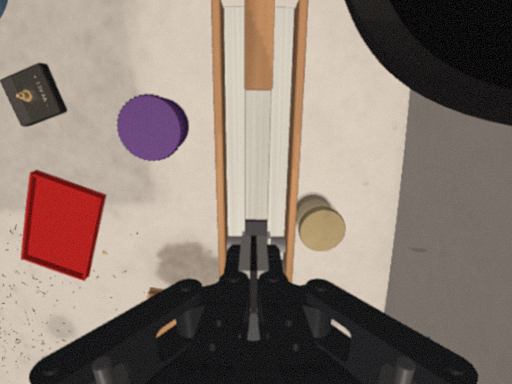

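```bash
python3 - <<'E'
from h import *
plan([571.5,116.5,107],-.055)
E
```

```text
at [576.4 217.7 190.5] rot [-1.571  0.    -0.053] shift units tool [ 0.01  1.67 -2.03] turn y units 0.02 rotvec fix [ 0.    0.02 -0.  ]
```

Request:
step_arm:
  moves: "0 0 -0.7 0 0 0 0; 0 0 -0.7 0 0 0 0; 0 0 -0.63 0 0 0 0; 0 0 0 0 0 0 0; 0 0.7 0 0 0 0 0; 0 0.6 0 0 0 0 0; 0 0.3 0 0 0 0 0; 0 0.07 0 0 0 0 0; 0 0 0 0 0 0 0; 0 0 0 0 0 0 0"

```text
clock: 14.65
eef_pos: [571.9, 116.8, 108.3]
tool_rot: [-1.57, -0.002, -0.053]
force: [0.2, -0.1, -0.4]
width: -0.2
```

Request:
step_arm:
  moves: "0 0.04 0 0 0 0 0; 0 0.04 0 0 0 0 0; 0 0.04 0 0 0 0 0; 0 0 0 0 0 0 0"

```text
clock: 15.05
eef_pos: [570.9, 116.4, 101.2]
tool_rot: [-1.571, 0.0, -0.053]
force: [0.1, 0.1, -0.4]
width: -0.2
```

Request:
step_arm:
  moves: "0 0.04 0 0 0 0 0; 0 0.03 0 0 0 0 0; 0 0.03 0 0 0 0 0; 0 0 0 0 0 0 0"

```text
clock: 15.45
eef_pos: [571.2, 116.5, 97.2]
tool_rot: [-1.57, -0.0, -0.053]
force: [-3.1, 0.4, 8.1]
width: 0.1
```

The fingertip met the head at z=97, so the pin is home. Next I'll move behind the carton.

Request:
step_arm:
  moves: "0 -0.7 0 0 0 0 0; 0 -0.7 0 0 0 0 0; 0 -0.1 -0.8 0 0 0 0; 0 0 -0.9 0 0 0 0; 0 0 -0.9 0 0 0 0; 0 0 -0.9 0 0 0 0; 0 0 -0.9 0 0 0 0; 0 0 -0.8 0 0 0 0; 0 0 0 0 0 0 0; 0 0 0 0 0 0 0"

```text
clock: 16.45
eef_pos: [556.9, -144.5, 171.2]
tool_rot: [-1.571, 0.0, -0.056]
force: [-0.2, -0.3, -0.2]
width: 0.2
```

```bash
python3 - <<'E'
from h import *
w,g=wrist('w7')
for t in ['carton','pin_head','stop_face','end_stop']:
    print(t,[(np.round(d['position']).tolist(),round(d['conf'],2)) for d in nets.place_of(w,t)][:3])
s=ctrl.read_state(); print(s['eef_pos'],s['force'],s['clock'])
im=save('scene','s7');cv2.imwrite('pics/s7z.png',cv2.resize(im['color'][130:240,190:350],None,fx=5,fy=5,interpolation=cv2.INTER_CUBIC))
E
```

```text
carton [([564.0, -49.0, 58.0], 0.84)]
pin_head []
stop_face []
end_stop [([565.0, -52.0, 58.0], 0.58)]
[ 557.582764   -141.38706032  171.158659  ] [0.26264604 0.34347697 0.06180355] 16.7
```

View pics/w7.png

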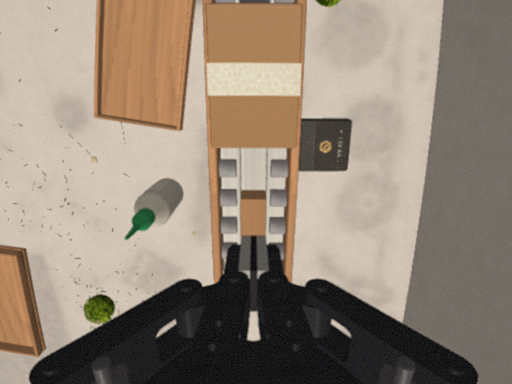

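View pics/s7z.png

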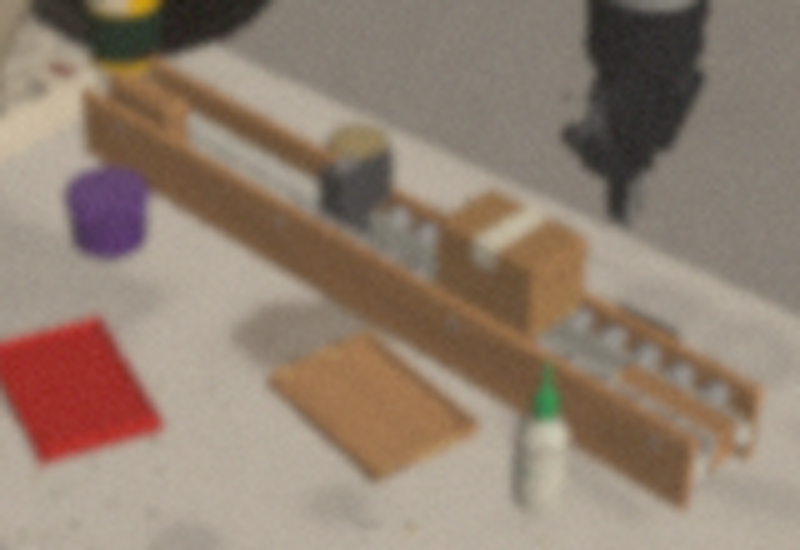

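```bash
python3 - <<'E'
from h import *
w,g=wrist('w8')
for p,z in [((210,147),118),((300,147),118),((207,3),118),((305,5),118),((96,116),14),((182,129),14),((211,145),64),((298,145),64),((216,250),64),((291,250),64)]: print(p,np.round(atz(g,p,z),1))
plan([557.5,-141,71],-.055)
E
```

```text
(210, 147) [530.7 -90.2 118. ]
(300, 147) [592.8 -93.4 118. ]
(207, 3) [536.8  -1.8 118. ]
(305, 5) [596.5  -5.9 118. ]
(96, 116) [397.3 -66.6  14. ]
(182, 129) [486.5 -85.5  14. ]
(211, 145) [523.1 -96.7  64. ]
(298, 145) [ 599.6 -100.5   64. ]
(216, 250) [ 517.9 -200.9   64. ]
(291, 250) [ 592.6 -204.7   64. ]
at [ 557.5 -141.9  171.2] rot [-1.57   0.    -0.051] shift units tool [-0.    2.    0.02] turn y units 0.03 rotvec fix [-0.    0.03 -0.  ]
```

Request:
step_arm:
  moves: "0.03 0.6 0 0 0 0 0; 0 0.8 0 0 0 0 0; 0 0.5 0 0 0 0 0; 0 0.1 0 0 0 0 0; 0 0 0 0 0 0 0; 0 0 0.15 0 0 0 0; 0 0 0.15 0 0 0 0; 0 0 0.15 0 0 0 0; 0 0 0.1 0 0 0 0; 0 0 0.05 0 0 0 0; 0 0 0.05 0 0 0 0; 0 0 0.05 0 0 0 0; 0 0 0.05 0 0 0 0; 0 0 0.05 0 0 0 0; 0 0 0.05 0 0 0 0; 0 0 0.05 0 0 0 0; 0 0 0.05 0 0 0 0; 0 0 0.05 0 0 0 0"

```text
clock: 18.6
eef_pos: [561.5, -93.1, 71.3]
tool_rot: [-1.571, 0.0, -0.053]
force: [-0.7, -0.3, -0.5]
width: 0.4
```

Request:
step_arm:
  moves: "0 0 0.05 0 0 0 0; 0 0 0.05 0 0 0 0; 0 0 0.05 0 0 0 0; 0 0 0.05 0 0 0 0; 0 0 0.05 0 0 0 0; 0 0 0.05 0 0 0 0; 0 0 0.05 0 0 0 0; 0 0 0.05 0 0 0 0; 0 0 0.05 0 0 0 0; 0 0 0.05 0 0 0 0; 0 0 0.05 0 0 0 0; 0 0 0.05 0 0 0 0; 0 0 0.05 0 0 0 0; 0 0 0.05 0 0 0 0; 0 0 0.05 0 0 0 0; 0 0 0.05 0 0 0 0"

```text
clock: 20.2
eef_pos: [563.6, -53.2, 71.3]
tool_rot: [-1.571, 0.0, -0.053]
force: [0.1, -0.2, 0.8]
width: -0.4
```

```bash
python3 - <<'E'
from h import *
w,g=wrist('w9')
im=save('scene','s9');cv2.imwrite('pics/s9z.png',cv2.resize(im['color'][130:240,190:350],None,fx=5,fy=5,interpolation=cv2.INTER_CUBIC))
for t in ['carton','stop_face','end_stop']:
    print(t,[(np.round(d['position']).tolist(),round(d['conf'],2)) for d in nets.place_of(im,t)][:3])
s=ctrl.read_state(); print(s['eef_pos'],s['force'],s['clock'])
E
```

```text
carton [([566.0, 8.0, 55.0], 0.59)]
stop_face [([572.0, 90.0, 85.0], 0.67), ([332.0, -316.0, 1.0], 0.21)]
end_stop [([572.0, 112.0, 22.0], 0.66)]
[563.51149804 -53.45305458  71.27926613] [-0.04391092 -0.66647644 -0.36161747] 20.45
```

View pics/s9z.png

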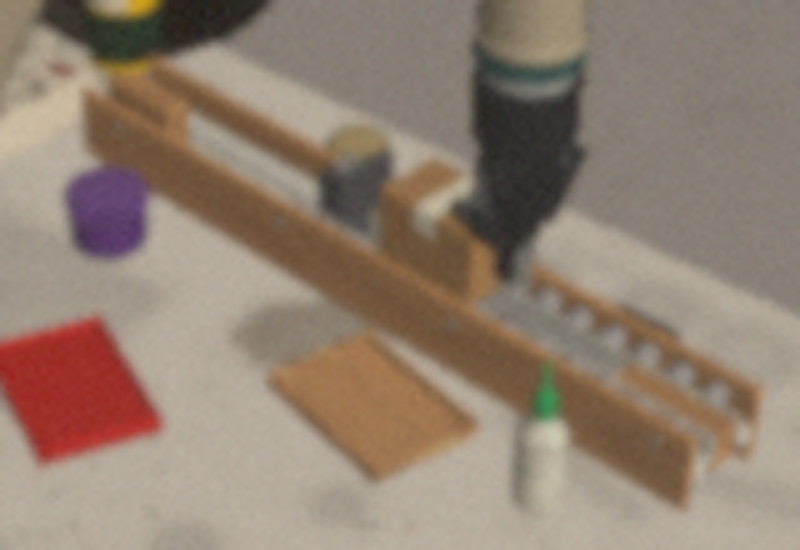

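View pics/w9.png

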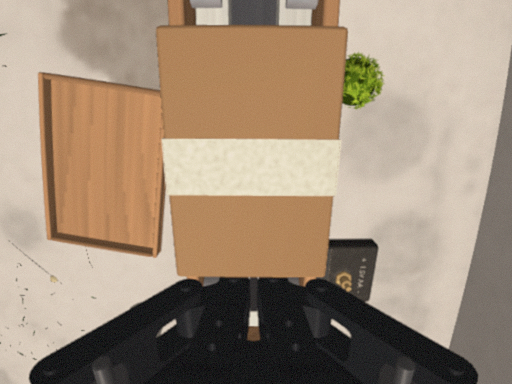

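Request:
step_arm:
  moves: "0 0 0.05 0 0 0 0; 0 0 0.05 0 0 0 0; 0 0 0.05 0 0 0 0; 0 0 0.05 0 0 0 0; 0 0 0.05 0 0 0 0; 0 0 0.05 0 0 0 0; 0 0 0.05 0 0 0 0; 0 0 0.05 0 0 0 0; 0 0 0.05 0 0 0 0; 0 0 0.05 0 0 0 0; 0 0 0.05 0 0 0 0; 0 0 0.05 0 0 0 0; 0 0 0.04 0 0 0 0; 0 0 0.04 0 0 0 0"

```text
clock: 21.85
eef_pos: [565.3, -19.3, 71.3]
tool_rot: [-1.571, 0.0, -0.053]
force: [-0.3, -0.1, -0.1]
width: -0.1
```

Request:
step_arm:
  moves: "0 0 0.03 0 0 0 0; 0 0 0.03 0 0 0 0; 0 0 0.03 0 0 0 0; 0 0 0.03 0 0 0 0; 0 0 0 0 0 0 0"

```text
clock: 22.35
eef_pos: [565.7, -13.2, 71.3]
tool_rot: [-1.571, 0.0, -0.053]
force: [0.9, 0.5, -1.0]
width: 0.4
```

Request:
step_arm:
  moves: "0 0 0.03 0 0 0 0; 0 0 0.03 0 0 0 0; 0 0 0.03 0 0 0 0; 0 0 0 0 0 0 0"

```text
clock: 22.75
eef_pos: [565.8, -9.6, 71.3]
tool_rot: [-1.571, 0.0, -0.054]
force: [-1.6, -4.7, 0.5]
width: -0.2
```

Request:
step_arm:
  moves: "0 0 0.03 0 0 0 0; 0 0 0.03 0 0 0 0; 0 0 0 0 0 0 0"

```text
clock: 23.05
eef_pos: [565.8, -9.2, 71.5]
tool_rot: [-1.574, -0.0, -0.055]
force: [-0.7, -9.6, 2.5]
width: -0.1
```

```bash
python3 - <<'E'
from h import *
w,g=wrist('w10')
im=save('scene','s10');cv2.imwrite('pics/s10z.png',cv2.resize(im['color'][130:240,190:350],None,fx=5,fy=5,interpolation=cv2.INTER_CUBIC))
for t in ['carton','stop_face','end_stop','tray']:
    print(t,[(np.round(d['position']).tolist(),round(d['conf'],2)) for d in nets.place_of(im,t)][:3])
for t in ['carton','tray']:
    print(t,[(np.round(d['position']).tolist(),round(d['conf'],2)) for d in nets.place_of(w,t)][:3])
s=ctrl.read_state(); print(s['eef_pos'],s['force'],s['clock'])
E
```

```text
carton [([571.0, 50.0, 56.0], 0.93)]
stop_face [([575.0, 96.0, 83.0], 0.53)]
end_stop [([572.0, 116.0, 24.0], 0.55)]
tray [([453.0, -17.0, -3.0], 0.91), ([176.0, -301.0, -5.0], 0.8), ([317.0, 159.0, 3.0], 0.57)]
carton [([571.0, 50.0, 60.0], 0.96)]
tray [([450.0, -15.0, -2.0], 0.74)]
[565.83647601  -9.15395784  71.49177942] [-1.98402468 -9.64154549  1.86662048] 23.45
```

View pics/s10z.png

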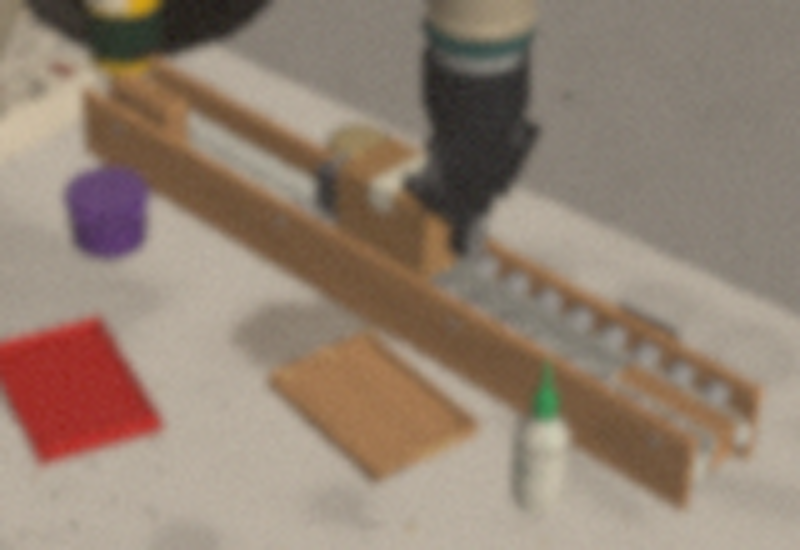

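View pics/w10.png

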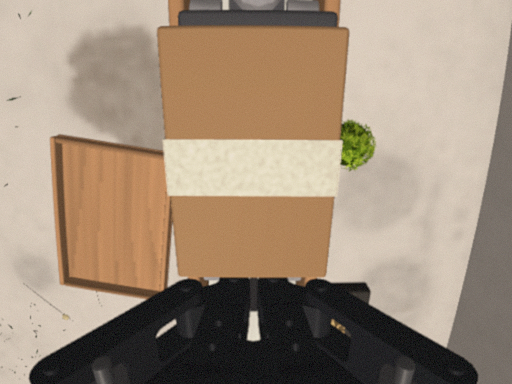

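```bash
python3 - <<'E'
from h import *
w,g=wrist('w11')
for p,z in [((160,28),118),((347,29),118),((179,277),118),((327,277),118),((51,136),14),((59,286),14),((166,299),14)]: print(p,np.round(atz(g,p,z),1))
E
```

```text
(160, 28) [543.5  94.9 118. ]
(347, 29) [600.4  91.5 118. ]
(179, 277) [537.5   6.8 118. ]
(327, 277) [596.4   3.5 118. ]
(51, 136) [424.2  56.9  14. ]
(59, 286) [393.5 -70.3  14. ]
(166, 299) [486.7 -86.5  14. ]
```

Request:
step_arm:
  moves: "0 0 -0.15 0 0 0 0; 0 -0.1 -0.4 0 0 0 0; 0 -0.5 -0.2 0 0 0 0; 0 -0.8 0 0 0 0 0; 0 -0.6 0 0 0 0 0.5; 0 0 0 0 0 0 1; 0 0 0 0 0 0 1"

```text
clock: 24.2
eef_pos: [564.5, -42.0, 171.7]
tool_rot: [-1.569, -0.001, -0.051]
force: [-1.0, -0.4, -0.1]
width: 43.3
```

```bash
python3 - <<'E'
from h import *
plan([569.5,47,155],-.055)
w,g=wrist('w12')
cv2.imwrite('pics/w12.png',w['color'])
E
```

```text
at [564.5 -42.  171.7] rot [-1.569e+00 -1.000e-03 -5.100e-02] shift units tool [0.01 0.34 1.78] turn y units 0.03 rotvec fix [-0.01  0.03  0.01]
```

View pics/w12.png

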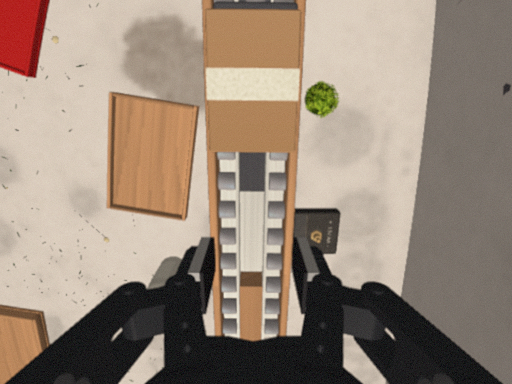

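```bash
python3 - <<'E'
from h import *
w,g=wrist('w13')
P=[atz(g,p,14) for p in [(109,93),(199,106),(186,219),(107,208)]]
print(np.round(P,1),np.round(np.mean(P,0),1))
print([np.hypot(*(P[i]-P[(i+1)%4])[:2]).round(1) for i in range(4)])
a=P[0]-P[3];b=P[1]-P[2];c=P[1]-P[0];d=P[2]-P[3]
print('yaw',[-np.arctan2(v[0],v[1]).round(3) for v in(a,b)],[np.arctan2(v[1],v[0]).round(3) for v in(c,d)])
C=[atz(g,p,118) for p in [(205,10),(303,10),(209,151),(299,151)]]
print(np.round(C,1),np.round(np.mean(C,0),1))
for i,n in enumerate(['w','scene','top']):
    im=w if i==0 else get_image(n)
    print([(np.round(d['position']).tolist(),round(d['conf'],2)) for d in nets.place_of(im,'carton')][:1], [(np.round(d['position']).tolist(),round(d['conf'],2)) for d in nets.place_of(im,'tray')][:3])
plan([569.5,48,155],-.055)
E
```

```text
[[421.9  55.   14. ]
 [512.9  36.3  14. ]
 [484.3 -87.1  14. ]
 [394.1 -69.1  14. ]] [453.3 -16.2  14. ]
[np.float64(92.8), np.float64(126.6), np.float64(92.0), np.float64(127.2)]
yaw [np.float64(-0.221), np.float64(-0.228)] [np.float64(-0.203), np.float64(-0.196)]
[[541.5  93.9 118. ]
 [601.4  90.9 118. ]
 [535.9   6.8 118. ]
 [598.2   3.6 118. ]] [569.3  48.8 118. ]
[([569.0, 50.0, 59.0], 0.97)] [([451.0, -18.0, -1.0], 0.81), ([180.0, -307.0, -1.0], 0.77), ([322.0, 161.0, 0.0], 0.63)]
[([571.0, 50.0, 52.0], 0.73)] [([177.0, -302.0, -2.0], 0.89), ([451.0, -17.0, -0.0], 0.79), ([315.0, 160.0, 0.0], 0.69)]
[] [([175.0, -301.0, -2.0], 0.76), ([449.0, -16.0, -5.0], 0.75)]
at [563.9 -43.4 170.9] rot [-1.571e+00  1.000e-03 -5.300e-02] shift units tool [0.01 0.32 1.83] turn y units 0.02 rotvec fix [ 0.    0.02 -0.01]
```

Request:
step_arm:
  moves: "0.01 0 0.6 0 0 0 1; 0 0 0.7 0 0 0 1; 0 0 0.54 0 0 0 1; 0 0 0 0 0 0 1; 0 0.5 0 0 0 0 1; 0 0.6 0 0 0 0 1; 0 0.5 0 0 0 0 1; 0 0.33 0 0 0 0 1; 0 0 0 0 0 0 1; 0 0 0 0 0 0 1"

```text
clock: 25.7
eef_pos: [569.6, 47.7, 74.9]
tool_rot: [-1.571, 0.0, -0.054]
force: [-0.4, -0.4, -0.1]
width: 85.0
```

```bash
python3 - <<'E'
from h import *
w,g=wrist('w14')
im=save('scene','s14');cv2.imwrite('pics/s14z.png',cv2.resize(im['color'][130:240,190:350],None,fx=5,fy=5,interpolation=cv2.INTER_CUBIC))
s=ctrl.read_state(); print(s['eef_pos'],s['force'],s['clock'],s['width'])
E
```

```text
[570.39276331  48.04520883  75.88150842] [ 0.61678811 -0.56947069 -0.30827008] 25.8 85.50663029899125
```

View pics/s14z.png

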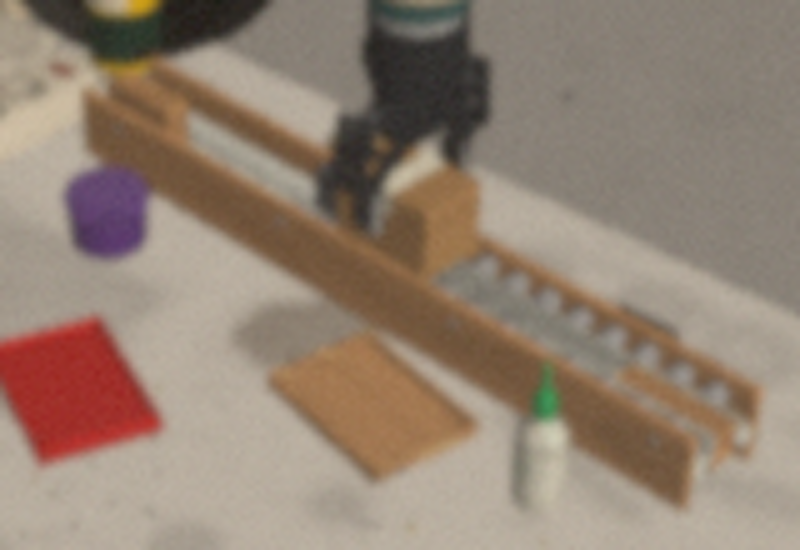

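View pics/w14.png

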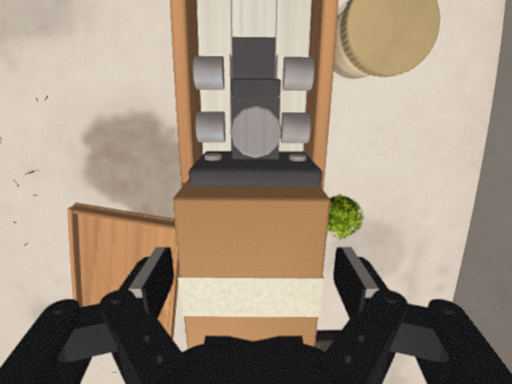

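Request:
step_arm:
  moves: "0 0 0 0 0 0 0.5; 0 0 0 0 0 0 0.3; 0 0 0 0 0 0 0.3; 0 0 0 0 0 0 0.3; 0 0 0 0 0 0 0.3; 0 0 0 0 0 0 0.3; 0 0 0 0 0 0 0.3"

```text
clock: 26.5
eef_pos: [570.0, 48.5, 75.9]
tool_rot: [-1.57, -0.001, -0.053]
force: [-1.4, 0.2, 6.1]
width: 59.3
```

Request:
step_arm:
  moves: "0 -0.1 -0.03 0 0 0 0.3; 0 -0.2 -0.03 0 0 0 0.3; 0 -0.3 0 0 0 0 0.3; 0 -0.4 0 0 0 0 0.3; 0 -0.4 0 0 0 0 0.3; 0 -0.2 0 0 0 0 0.3; 0 0 0 0 0 0 0.3; 0 0 0 0 0 0 0.3"

```text
clock: 27.3
eef_pos: [568.9, 45.5, 154.4]
tool_rot: [-1.571, 0.001, -0.053]
force: [-0.3, -0.1, -2.2]
width: 59.3
```

```bash
python3 - <<'E'
from h import *
w,g=wrist('w15')
im=save('scene','s15');cv2.imwrite('pics/s15z.png',cv2.resize(im['color'][110:240,170:350],None,fx=4.4,fy=4.4,interpolation=cv2.INTER_CUBIC))
s=ctrl.read_state(); print(s['eef_pos'],s['force'],s['clock'],s['width'])
plan([452.5,-15.5,158],-.215)
E
```

```text
[568.47595567  45.47014271 153.82993776] [ 0.02380889 -0.60736164 -2.46752786] 27.4 59.0135991151116
at [568.5  45.5 153.8] rot [-1.571  0.002 -0.053] shift units tool [-2.25 -0.08 -1.34] turn y units 1.35 rotvec fix [ 0.    1.35 -0.02]
```

View pics/w15.png

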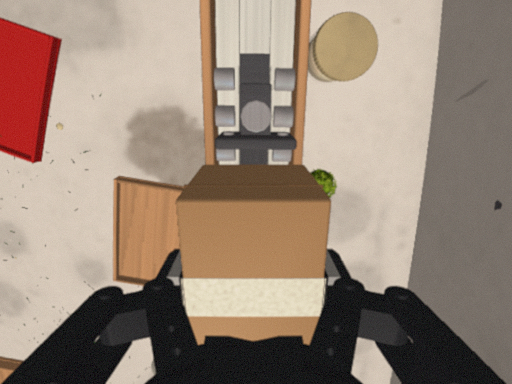

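View pics/s15z.png

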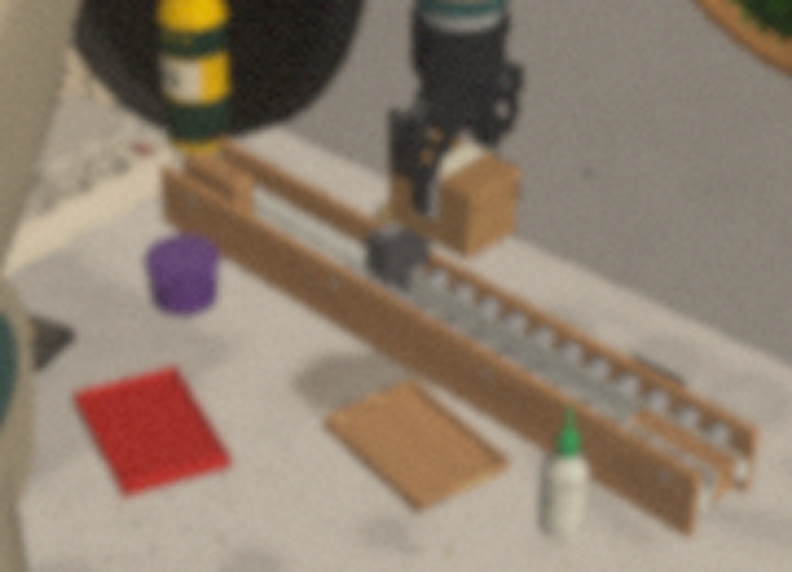

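Request:
step_arm:
  moves: "-0.35 0 -0.2 0 0 0 0.3; -0.5 0 -0.3 0 0 0 0.3; -0.6 0 -0.35 0 0 0 0.3; -0.5 0 -0.3 0 0 0 0.3; -0.3 0 -0.19 0 0 0 0.3; 0 0 0 0 0.5 0 0.3; 0 0 0 0 0.55 0 0.3; 0 0 0 0 0.3 0 0.3; 0 0 0 0 0 0 0.3; 0 0 0 0 0 0 0.3"

```text
clock: 28.4
eef_pos: [453.3, -15.4, 154.5]
tool_rot: [-1.571, 0.001, -0.214]
force: [-0.3, -0.3, -3.0]
width: 59.4
```

```bash
python3 - <<'E'
from h import *
w,g=wrist('w16')
s=ctrl.read_state(); print(s['eef_pos'],s['force'],s['clock'],s['width'])
im=save('top','t16');cv2.imwrite('pics/t16z.png',cv2.resize(im['color'][110:260,170:350],None,fx=4,fy=4,interpolation=cv2.INTER_CUBIC))
plan([452.5,-15.5,30],-.215)
E
```

```text
[453.35313469 -15.42948915 154.56208035] [-0.18754836 -0.22704302 -3.14249233] 28.45 59.38147768296658
at [453.4 -15.4 154.6] rot [-1.571  0.    -0.214] shift units tool [-0.02  2.49 -0.  ] turn y units 0.01 rotvec fix [ 0.    0.01 -0.  ]
```

View pics/w16.png

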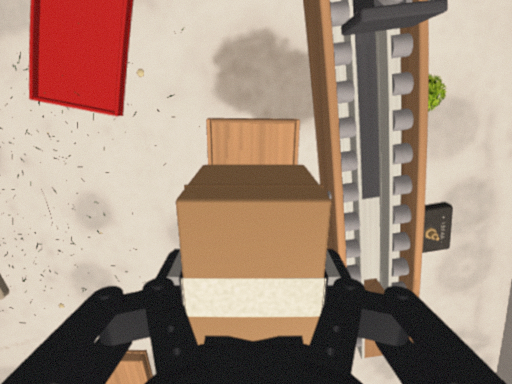

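View pics/t16z.png

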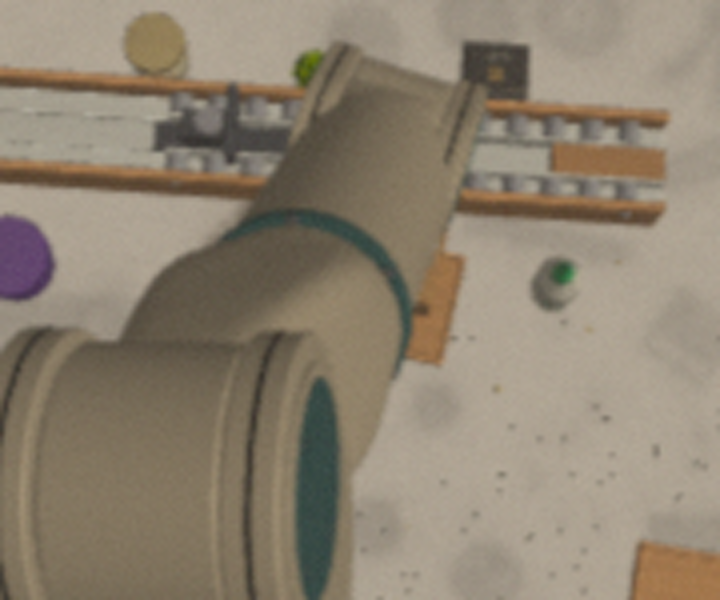

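Request:
step_arm:
  moves: "-0.02 0.3 0 0 0 0 0.3; 0 0.5 0 0 0 0 0.3; 0 0.6 0 0 0 0 0.3; 0 0.5 0 0 0 0 0.3; 0 0.3 0 0 0 0 0.3; 0 0.2 0 0 0 0 0.3; 0 0.06 0 0 0 0 0.3; 0 0 0 0 0 0 0.3; 0 0 0 0 0 0 0.3"

```text
clock: 29.4
eef_pos: [452.8, -15.3, 32.0]
tool_rot: [-1.571, -0.001, -0.215]
force: [1.2, 0.2, -2.5]
width: 59.5
```

```bash
python3 - <<'E'
from h import *
w,g=wrist('w17')
im=save('scene','s17');cv2.imwrite('pics/s17z.png',cv2.resize(im['color'][130:240,190:350],None,fx=5,fy=5,interpolation=cv2.INTER_CUBIC))
s=ctrl.read_state(); print(s['eef_pos'],s['force'],s['clock'],s['width'])
E
```

```text
[452.93335462 -15.25509299  32.26119527] [ 0.11014842 -0.43912466 -2.02096267] 29.5 59.661334192502935
```

View pics/w17.png

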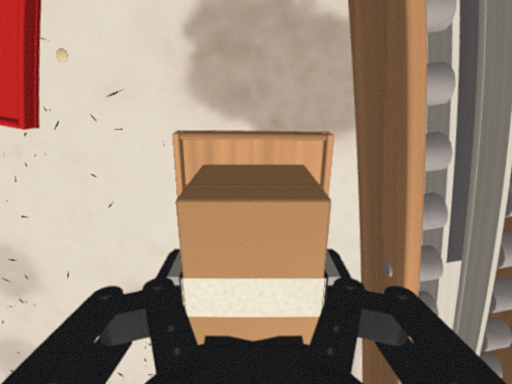

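View pics/s17z.png

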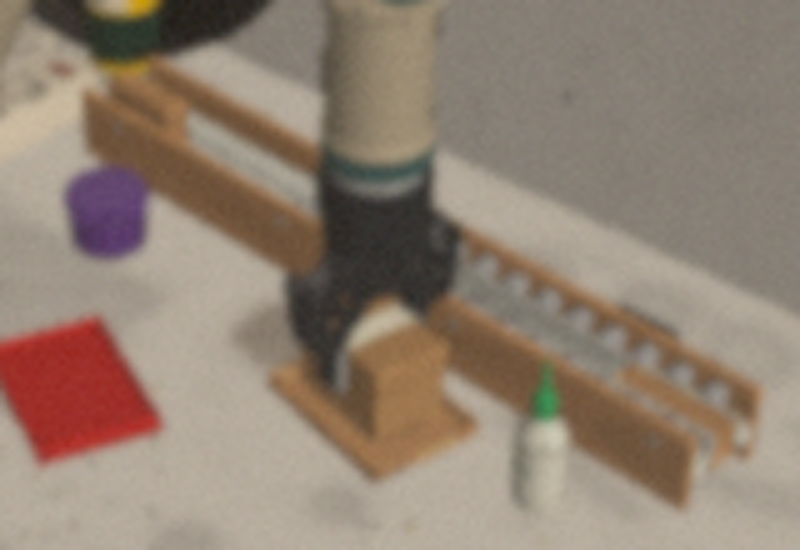

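Request:
step_arm:
  moves: "0 0.04 0 0 0 0 0.3; 0 0.04 0 0 0 0 0.3; 0 0.04 0 0 0 0 0.3; 0 0.02 0 0 0 0 0.3; 0 0 0 0 0 0 0.3; 0 0 0 0 0 0 0.3"

```text
clock: 30.1
eef_pos: [452.6, -15.3, 25.0]
tool_rot: [-1.571, -0.0, -0.215]
force: [-0.2, 0.8, -2.3]
width: 59.4
```

Request:
step_arm:
  moves: "0 0.02 0 0 0 0 0.3; 0 0.02 0 0 0 0 0.3; 0 0 0 0 0 0 0.3"

```text
clock: 30.4
eef_pos: [452.7, -15.3, 23.9]
tool_rot: [-1.57, -0.001, -0.215]
force: [-1.5, 0.5, 13.1]
width: 59.1
```

Contact with the tray floor at z≈24, as predicted. Releasing gently.

Request:
step_arm:
  moves: "0 -0.01 0 0 0 0 0.75; 0 0 0 0 0 0 0.82; 0 0 0 0 0 0 0.9; 0 0 0 0 0 0 0.9; 0 -0.2 0 0 0 0 0.9; 0 -0.4 0 0 0 0 0.9; 0 -0.6 0 0 0 0 0.9; 0 -0.8 0 0 0 0 0.9; 0 -0.8 0 0 0 0 0.9; 0 0 0 0 0 0 0.9"

```text
clock: 31.4
eef_pos: [455.2, -15.7, 167.8]
tool_rot: [-1.569, -0.008, -0.215]
force: [0.7, -1.2, -0.5]
width: 76.8
```

Request:
step_arm:
  moves: "0 0 -0.5 0 0 0 0.9; 0 0 -0.9 0 0 0 0.9; 0 0 -0.9 0 0 0 0.9; 0 0 -0.7 0 0 0 0.9; 0 0 0 0 0 0 0.9; 0 0 0 0 0 0 0.9"

```text
clock: 32.0
eef_pos: [419.8, -162.2, 163.3]
tool_rot: [-1.57, 0.001, -0.217]
force: [0.5, 0.9, 0.8]
width: 77.2
```

```bash
python3 - <<'E'
from h import *
w,g=wrist('w18')
im=save('scene','s18');cv2.imwrite('pics/s18z.png',cv2.resize(im['color'][130:240,190:350],None,fx=5,fy=5,interpolation=cv2.INTER_CUBIC))
for i in (w,im): print([(t,[(np.round(d['position']).tolist(),round(d['conf'],2)) for d in nets.place_of(i,t)][:2]) for t in ('carton','tray','pin_head','end_stop')])
s=ctrl.read_state(); print(s['eef_pos'],s['force'],s['clock'],s['width'])
E
```

```text
[('carton', []), ('tray', [([178.0, -306.0, 2.0], 0.6)]), ('pin_head', []), ('end_stop', [])]
[('carton', [([454.0, -12.0, 4.0], 0.93)]), ('tray', [([176.0, -301.0, -6.0], 0.84), ([318.0, 159.0, -1.0], 0.78)]), ('pin_head', [([456.0, -162.0, 0.0], 0.42)]), ('end_stop', [([576.0, 116.0, 24.0], 0.73)])]
[ 420.55979412 -161.40081214  163.27037408] [-0.30949225  0.23585042  0.0116289 ] 32.5 77.24186227524899
```

View pics/w18.png

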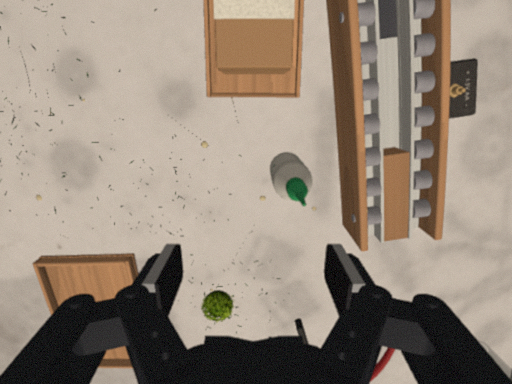

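View pics/s18z.png

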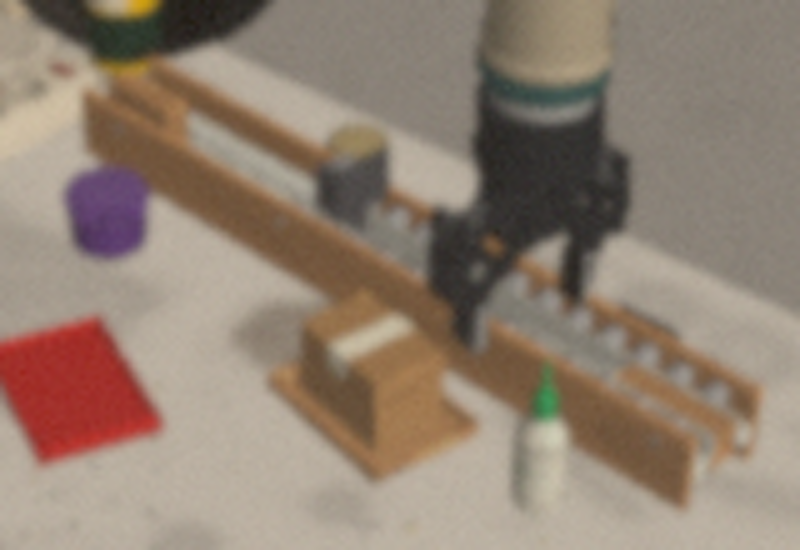

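The carton is upright in the tray at wrist pixel (255,45). The stop is still in place and the bottle is standing untouched. I'm handing the job in.

```bash
python3 - <<'E'
from h import *
print(ctrl.finish_job(), ctrl.read_state()['clock'])
E
```

```text
the job is handed in; nothing more can be done
the job is handed in; nothing more can be done
```

The job is done and handed in at about 32.5 s of the 64 s allowed; no verdict was reported.

- **Stop and pin:** I slid the stop towards the carton at 20–30 mm/s. It locked at about y = 112, roughly 58 mm along the lane. A light press met the pin head at z = 97, the height for home. The wrist picture taken just after I lifted the carton still showed the head down on the block.
- **Carton to the stop:** I pushed the carton with shut fingers until it met the stop. The force then rose to about 10 N, and the picture showed it against the plate.
- **Placing in the tray:** I gripped it at 59 mm, lifted it and turned it to the tray's angle. It met the tray floor at the expected height before I released it. The last pictures and the network show it upright in the small wooden tray, at about (454, −12, 4).

**Checks that missed or disagreed:**
- In the last scene picture the network took the dropper bottle for the pin head. I therefore relied on the press and the wrist picture for the pin.
- Position readings for the stop and the tray varied by 3 to 5 mm between views.
- I did not measure the loose things again at the end. Those in view looked undisturbed.

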